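# Get the jar from behind the bottles and put it on the balance

## Robot

A 6-joint arm with a two-finger parallel gripper is mounted at the origin on the work surface. World frame = base frame: x ahead of the robot, y to its left, z up, the work surface at z = 0. Lengths are in m, angles in rad, forces in N, time in s.
With the tool pointing down it reaches from about 0.4 to 0.925 m from the base axis. Payload 3.4 kg.
Tool frame: the origin (TCP) lies between the finger pads; the fingertips stand 22 mm ahead of it and the grasp point (between the pads) lies 3 mm ahead of it (ctrl.tips_ahead is the distance from the TCP to the fingertips, in m); z points along the fingers, y is the line along which they close (so a half turn about z gives the same grasp; the last joint's range is limited). The gripper opens to 85 mm and grips with 20 to 120 N. Pads are 22 mm wide; open, the fingers measure 114 mm over their backs; the gripper's body (76 mm by 85 mm) begins 54 mm behind the grasp point. The pads swing forward as they close: fully open they stand 13 mm farther back than shut.
Start: joints at [-1.28, 0.307, 1.506, -0, 1.328, -0.073], TCP at [0.205, -0.537, 0.253] pointing down, gripper open.
Joint ranges: [-3.12, 3.12], [-1.05, 2.28], [0.14, 2.33], [-1.42, 4.57], [0.1, 2.73], [-2.68, 2.68]. Speed limits (rad/s): [2.57, 2.57, 3.14, 3.14, 3.14, 3.14].

## Interface

Orientations are given as a rotation vector (axis times angle).
In Python, from rig import ctrl gives the robot as it stands. The module is installed in compiled form; this text tells all that it offers.
- The arm moves only by the tool drive_tool, never from a script. Its arguments are lists of equal length, an entry for each row: "translation": the shift along the world's x, y, z scaled (see below), a list of three; "twist": the turn about the world's z scaled (see below); "gripper": the gripper's target within -1 to 1 (shut at 1, half-way at 0, fully open at -1). In form: {"translation": [[x, y, z], ...], "twist": [twist, ...], "gripper": [gripper, ...]}. A call has 1 to 20 rows; each row shifts and turns the commanded pose from where the row before left it; what a row does not reach is not made up. The controller multiplies each number of a shift by 250 mm and each number of a turn by 180 degrees. A row lasts 1/10 s, in which the tool goes at most 50 mm and 8.59 degrees, less where a joint would pass 70% of its speed; a pose out of reach is approached as far as the arm can. A call with a number of a shift or a turn outside -1 to 1 is refused whole. A call with a gripper value outside its range is refused whole. The fingers move at their own pace and stop on an object; the grip force is fixed at half the most. Time passes only in rows, so rows that do not move let the fingers close. It gives the time, the measured TCP pose, the force, the opening and the grip force at its end, in the units of the state.
- ctrl.get_state(): the state, without advancing time (a new reading comes with each control period).
- ctrl.capture(name): name is "scene" or "top"; returns (picture, depth): 480x640x3 uint8, blue, green, red; 480x640 float32, m along the optical axis (not along the pixel's ray), 0 where there is no reading.
- ctrl.camera_model(name): a dict with "fx", "fy", "cx", "cy" (pixels), "rvec" (rotation vector, rad) and "tvec" (3), from world to camera coordinates, as OpenCV has them. Camera axes: x right, y down, z forward; pixel columns grow to the right and rows downward; lengths in m; the calibration is good to about 2 mm. A picture is of the moment at which its call begins. camera_model takes no time and is no camera call.
- ctrl.finish_job(): hands the job in; it is judged then, once.
The state is a dict: "time": time; "q": joint angles; "qvel": joint speeds; "effort": joint torques, N m; "tool_pos": TCP position; "orientation": TCP orientation; "wrist_force": force on the tool from outside, world axes, zero at the start; "wrist_torque": the same for the moment, N m; "grip_width": finger opening in m; "finger_force": force on a finger pad.
Only numpy, scipy, OpenCV 4.12 (cv2) and the standard library are available. Lean on these libraries where they do the work, as an engineer would, in place of code of your own. Each camera call takes 0.05 s, during which the arm holds its last target. There are 200 camera calls.

## Task

The squat jar at the back of the grey spill tray has to go on the balance, but three bottles crowd it in. Stand all three bottles aside in the empty white tray, put the jar in the middle of the balance's round pan, and then put every bottle back in the spill tray on the very spot where it stood at the start. Keep the bottles and the jar upright, set each down gently without dropping it or pressing, and leave the two brushes and the piece of plaster cornice alone.

Things in the scene. Friction and masses are not known exactly. Their poses are not given: they have to be found in the camera images.
- round_bottle_mid (a point): round amber glass bottle, 60 mm diameter, 138 mm tall, straight up to 78 mm, then a shoulder narrowing to a neck; black round screw cap 34 mm diameter on its axis, from 112 to 138 mm above its underside (take it by the cap, from above). About 0.34 kg. Point: on its axis half-way up, 69 mm above its underside; z up along its axis. One of the three bottles standing on the spill tray's floor around the jar; they swap places from start to start.
- square_bottle_mid (a point): square white plastic bottle, 54 x 54 mm with rounded edges, 128 mm tall, flat shoulder at 90 mm; white round screw cap 43 mm diameter on its axis, from 102 to 128 mm above its underside (take it by the cap, from above). About 0.32 kg. Point: on its axis half-way up, 64 mm above its underside; z up, x and y square to its faces. One of the three bottles around the jar.
- metal_flask_mid (a point): round bare aluminium bottle, 62 mm diameter, 150 mm tall, straight up to 100 mm, then a domed shoulder; black round screw cap 38 mm diameter on its axis, from 126 to 150 mm above its underside (take it by the cap, from above). About 0.36 kg. Point: on its axis half-way up, 75 mm above its underside; z up along its axis. One of the three bottles around the jar.
- jar_mid (a point): squat round jar, 52 mm diameter all the way up, 48 mm tall, white with an aluminium lid as wide as the jar from 31 mm up. About 0.16 kg. Stands on the spill tray's floor behind the bottles (to their +x side in the tray's frame), with about 10 mm between it and each of them. Point: on its axis half-way up, 24 mm above its underside; z up.
- spill_tray: fixed grey plastic spill tray on the bench, 220 mm (its x) x 230 mm (its y) outside, 26 mm high with a narrow flat lip, walls 5 mm, floor 5 mm thick. Origin: centre of its underside, on the bench; z up. In its frame the bottles stand within a few mm of (-40, 0), (5, 64) and (5, -64) mm and the jar near (30, 0) mm; which bottle is where changes.
- side_tray: fixed shallow white plastic tray on the bench, empty, the side area for the bottles: 210 mm (its x) x 230 mm (its y) outside, 14 mm high, walls 3 mm, floor 3 mm thick. Origin: centre of its underside, on the bench; z up.
- pan (a point): centre of the top face of the balance's round steel pan, 124 mm diameter, 60 mm above the bench, fixed and rigid. The balance is a low white body 205 mm (x) x 175 mm (y) with a display and keys on its -x side; the pan's centre is 36 mm to +x of the body's centre. Nothing on the balance is higher than the pan. z up.
- flat_brush: loose yellow-handled flat paint brush lying on the bench, 190 mm long along its x, 50 mm wide, 14 mm high; not part of the job. Origin: on its underside, near where handle and ferrule meet.
- scrub_brush: loose small blue-backed scrubbing brush lying bristles down, 85 mm (x) x 38 mm (y) x 28 mm high; not part of the job. Origin: centre of its underside.
- cornice: loose piece of white plaster cornice moulding standing on the bench, 70 mm (x) x 130 mm (y) x 74 mm high; not part of the job. Origin: centre of its underside.
Things that resemble listed ones, but are neither listed nor needed, are in the scene too. Of the things that look like the part that bears jar_mid, the middle-sized one is meant.

How it is judged:
By the outcome, as a careful person would: the job done as asked, in the order asked, and still so for the second after the job is handed in, with the robot touching nothing.
It also fails if it takes over 136 s, if anything falls off the work surface, if the arm or the gripper's body presses on something with over 40 N, if the wrist force passes 120 N, or if a joint passes its speed limit or range.

## Working session

There is one attempt and no reset: what is moved stays moved. The work goes in short steps, Python scripts to look and compute and a tool call to move; the robot and the scene stay as the last step left them, time stands still between calls to the robot, and variables do not carry over. Pictures are saved under pics/ and viewed, at most 14 in all, crops included, and the job is handed in when it is done.

Besides the shell and the picture viewer there is one more tool, called after "Request:" by a JSON object that holds its "api" and its "payload", one argument or row to a line. drive_tool: Moves the arm, as the interface text tells. Its arguments: {"type":"object","properties":{"translation":{"type":"array"},"twist":{"type":"array"},"gripper":{"type":"array"}},"required":["translation","twist","gripper"]}

```bash
mkdir -p pics; cat > h.py <<'E'
import numpy as np, cv2
from rig import ctrl
def world(name,depth=None):
    m=ctrl.camera_model(name);R=cv2.Rodrigues(np.array(m["rvec"],float))[0];t=np.array(m["tvec"],float).ravel()
    v,u=np.mgrid[:480,:640]
    P=np.stack([(u-m["cx"])/m["fx"]*depth,(v-m["cy"])/m["fy"]*depth,depth],-1)
    return (P-t)@R
def pix2z(name,u,v,z):
    m=ctrl.camera_model(name);R=cv2.Rodrigues(np.array(m["rvec"],float))[0];t=np.array(m["tvec"],float).ravel()
    d=R.T@np.array([(u-m["cx"])/m["fx"],(v-m["cy"])/m["fy"],1]);c=-R.T@t
    return c+d*(z-c[2])/d[2]
E
python3 - <<'E'
from h import *
for n in("scene","top"):
    p,d=ctrl.capture(n);cv2.imwrite(f"pics/{n}0.png",p);np.savez(f"pics/{n}0.npz",p=p,d=d)
    m=ctrl.camera_model(n);print({k:np.round(v,3) for k,v in m.items()})
s=ctrl.get_state();print(s)
E
```

```text
{'fx': np.float64(492.569), 'fy': np.float64(492.569), 'cx': np.float64(330.063), 'cy': np.float64(237.709), 'rvec': array([ 2.327,  0.753, -0.283]), 'tvec': array([-0.411, -0.226,  1.449])}
{'fx': np.float64(449.826), 'fy': np.float64(449.826), 'cx': np.float64(324.951), 'cy': np.float64(240.554), 'rvec': array([ 2.148, -2.1  ,  0.202]), 'tvec': array([-0.087,  0.568,  1.205])}
{'time': 0.1, 'q': array([-1.27950480e+00,  3.07475969e-01,  1.50758192e+00,  7.59157507e-06,
        1.32843744e+00, -7.34983232e-02]), 'qvel': array([ 0.00051753, -0.00186705, -0.00207499,  0.00089047,  0.00135693,
        0.00214332]), 'effort': array([-6.07629099e-04, -4.58531964e+01, -2.52607208e+01, -2.38341408e-04,
        5.55064558e-03,  3.94185122e-05]), 'tool_pos': array([ 0.20493445, -0.53657502,  0.2524711 ]), 'orientation': array([-3.08761995e+00, -5.69492644e-01,  3.13124035e-04]), 'wrist_force': array([ 0.49703785,  0.50141155, -0.19874745]), 'wrist_torque': array([0.01173407, 0.02868508, 0.02448501]), 'finger_force': 0.0, 'grip_width': 0.08555533141185483}
```

View pics/top0.png

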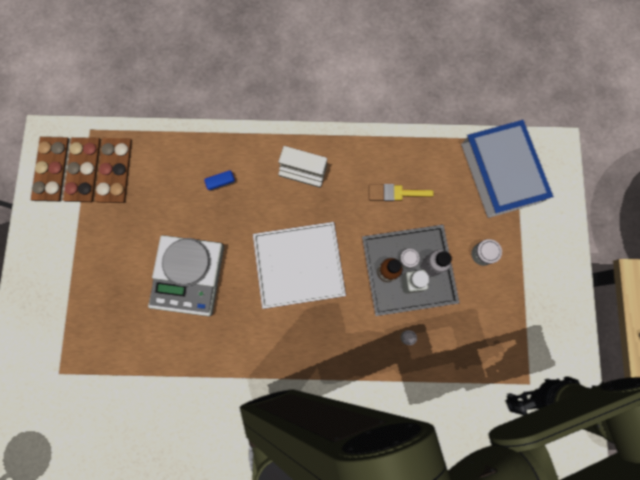

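View pics/scene0.png

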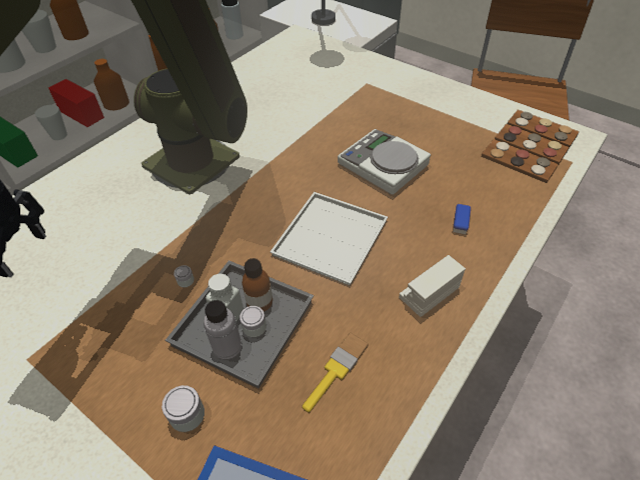

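The top view shows the work area. The jar candidates are the small one (410,338), the large one (488,251) and the middle-sized one in the tray (411,258). I choose the last, which stands behind the bottles. Round bottle at (392,268), square at (418,280), flask at (441,260), side tray at (299,264), pan at (185,262). Next I'll measure from depth and check a close crop.

```bash
python3 - <<'E'
from h import *
for n in("scene","top"):
    f=np.load(f"pics/{n}0.npz");p,d=f["p"],f["d"];W=world(n,d);W[d==0]=np.nan
    print(n)
    z=W[...,2]
    x,y=W[...,0],W[...,1]
    for nm,(X,Y),lo,hi,r in(("round",(0,0),.136,.15,0),("all",(0,0),.04,.17,0)):
        pass
    reg=(x>.3)&(x<.8)&(y<-.05)&(y>-.55)
    def comps(lo,hi,mn=12,reg=reg):
        k,l,s,c=cv2.connectedComponentsWithStats(((z>lo)&(z<hi)&reg).astype(np.uint8))
        for i in range(1,k):
            if s[i,4]>=mn:
                m=l==i;Q=W[m];q=Q[:,:2].astype(np.float32)
                rc=cv2.minAreaRect(q)
                print(lo,hi,"n",s[i,4],"pix",c[i].round(),"zmed",np.median(Q[:,2]).round(4),"mid",((q.max(0)+q.min(0))/2).round(4),"mean",q.mean(0).round(4),"rect",np.round(rc[0],4),np.round(rc[1],3),round(rc[2],1))
    comps(.122,.17); comps(.043,.056); comps(.02,.03,60)
    comps(.008,.02,200,(x>.3)&(x<.8)&(y>-.2)&(y<.25))
    comps(.055,.068,200,(x>.2)&(x<.9)&(y>.0)&(y<.7))
    comps(.06,.1,100,(x>.3)&(x<1)&(y>-.3)&(y<.5))
f=np.load("pics/top0.npz")["p"][210:330,350:510];cv2.imwrite("pics/c1.png",cv2.resize(f,(800,600),interpolation=cv2.INTER_CUBIC))
E
```

```text
scene
0.122 0.17 n 276 pix [253. 267.] zmed 0.1425 mid [ 0.4946 -0.2563] mean [ 0.4983 -0.2584] rect [ 0.4958 -0.255 ] [0.034 0.036] 22.1
0.122 0.17 n 357 pix [219. 283.] zmed 0.1333 mid [ 0.4634 -0.3237] mean [ 0.4657 -0.3253] rect [ 0.4641 -0.3236] [0.043 0.044] 41.2
0.122 0.17 n 565 pix [217. 314.] zmed 0.1518 mid [ 0.5174 -0.3818] mean [ 0.5205 -0.3845] rect [ 0.5163 -0.3822] [0.048 0.045] 53.1
0.043 0.056 n 90 pix [259. 299.] zmed 0.0499 mid [ 0.5043 -0.2615] mean [ 0.5124 -0.2705] rect [ 0.5104 -0.2676] [0.058 0.024] 52.5
0.043 0.056 n 40 pix [415. 298.] zmed 0.0485 mid [ 0.7838 -0.0677] mean [ 0.7853 -0.0686] rect [ 0.7842 -0.0676] [0.005 0.031] 74.2
0.043 0.056 n 38 pix [237. 307.] zmed 0.0486 mid [ 0.4877 -0.3126] mean [ 0.488  -0.3131] rect [ 0.4878 -0.3125] [0.003 0.034] 7.1
0.043 0.056 n 387 pix [252. 317.] zmed 0.0538 mid [ 0.5303 -0.3126] mean [ 0.5327 -0.315 ] rect [ 0.53   -0.3127] [0.05  0.051] 38.9
0.043 0.056 n 100 pix [228. 346.] zmed 0.0497 mid [ 0.5256 -0.3836] mean [ 0.5354 -0.3925] rect [ 0.5306 -0.3884] [0.06  0.027] 64.6
0.043 0.056 n 67 pix [194. 413.] zmed
[... 2256 characters left out ...]
mean [ 0.4966 -0.3156] rect [ 0.4983 -0.3148] [0.228 0.238] 10.0
0.008 0.02 n 695 pix [296. 264.] zmed 0.0151 mid [0.506  0.0026] mean [0.5091 0.0072] rect [0.5068 0.0028] [0.22  0.242] 9.1
0.055 0.068 n 1568 pix [185. 261.] zmed 0.0607 mid [0.5007 0.3114] mean [0.5011 0.3107] rect [0.5024 0.3108] [0.124 0.124] 78.4
0.06 0.1 n 832 pix [302. 160.] zmed 0.0741 mid [ 0.7987 -0.0039] mean [ 0.7969 -0.0039] rect [ 0.7984 -0.0031] [0.131 0.054] 74.9
0.06 0.1 n 974 pix [185. 261.] zmed 0.0619 mid [0.5009 0.3107] mean [0.5012 0.3101] rect [0.5008 0.3109] [0.12  0.122] 0.9
0.06 0.1 n 166 pix [387. 271.] zmed 0.0913 mid [ 0.4906 -0.2518] mean [ 0.483  -0.2435] rect [ 0.4897 -0.2509] [0.059 0.055] 35.3
```

View pics/c1.png

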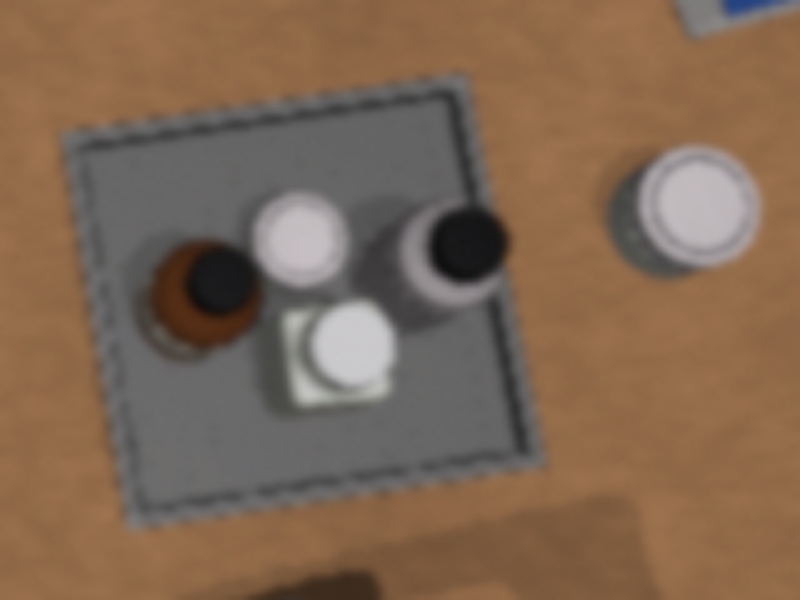

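The crop confirms the choice: the middle jar is at crop (300,240), with the amber bottle (220,280), square (350,345) and flask (465,245) around it. The spill tray is turned about +9.5°, so I'll close the fingers along its x. First I'll go above the round bottle.

Request:
{"api": "drive_tool", "payload": {
  "translation": [
    [0.096,0.094,-0.01],
    [0.096,0.094,-0.01],
    [0.096,0.094,-0.01],
    [0.096,0.094,-0.01],
    [0.096,0.094,-0.01],
    [0.096,0.094,-0.01],
    [0.096,0.094,-0.01],
    [0.096,0.094,-0.01],
    [0.096,0.094,-0.01],
    [0.096,0.094,-0.01],
    [0.096,0.094,-0.01],
    [0.096,0.094,-0.01],
    [0,0,0],
    [0,0,0],
    [0,0,0]
  ],
  "twist": [0.0364,0.0364,0.0364,0.0364,0.0364,0.0364,0.0364,0.0364,0.0364,0.0364,0.0364,0.0364,0,0,0],
  "gripper": [-1,-1,-1,-1,-1,-1,-1,-1,-1,-1,-1,-1,-1,-1,-1]
}}

```text
time: 1.6
tool_pos: [0.4924, -0.2555, 0.223]
orientation: [-2.03, -2.397, 0.001]
wrist_force: [0.0, 0.0, -0.7]
grip_width: 0.0856
finger_force: 0.0
```

Request:
{"api": "drive_tool", "payload": {
  "translation": [
    [0.003,0.006,-0.08],
    [0,0,-0.08],
    [0,0,-0.08],
    [0,0,-0.06],
    [0,0,-0.04],
    [0,0,-0.012],
    [0,0,0],
    [0,0,0],
    [0,0,0],
    [0,0,0]
  ],
  "twist": [0,0,0,0,0,0,0,0,0,0],
  "gripper": [-1,-1,-1,-1,-1,-1,-1,-1,-0.5,-0.3]
}}

```text
time: 2.6
tool_pos: [0.4943, -0.2539, 0.136]
orientation: [2.028, 2.397, 0.0]
wrist_force: [0.4, 0.1, 1.2]
grip_width: 0.0591
finger_force: 0.0
```

```bash
python3 - <<'E'
from h import *
s=ctrl.get_state();print(s["tool_pos"],s["grip_width"])
a=[]
for n in("scene","top"):
    p,d=ctrl.capture(n);c=(slice(200,360),slice(150,350)) if n=="scene" else (slice(200,320),slice(340,500))
    a.append(cv2.resize(p[c],(400,300)))
cv2.imwrite("pics/g1.png",np.hstack(a))
E
```

```text
[ 0.49426288 -0.25387142  0.13602862] 0.05912148090652605
```

View pics/g1.png

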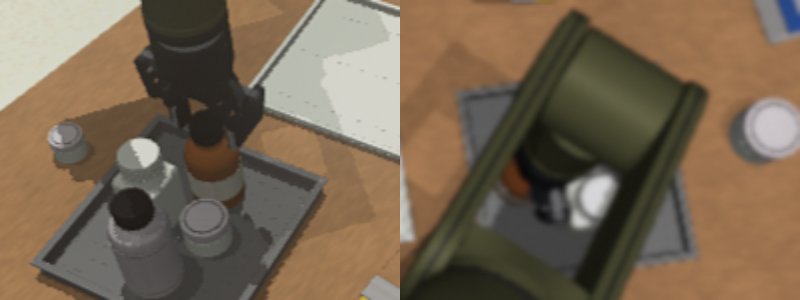

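Fingers straddle the amber bottle's cap (left panel, about (207,125)). Closing.

Request:
{"api": "drive_tool", "payload": {
  "translation": [
    [0,0,0],
    [0,0,0],
    [0,0,0],
    [0,0,0]
  ],
  "twist": [0,0,0,0],
  "gripper": [0.0,0.1,0.15,0.15]
}}

```text
time: 3.1
tool_pos: [0.4936, -0.2537, 0.1353]
orientation: [-2.029, -2.398, 0.0]
wrist_force: [0.1, -0.5, -0.1]
grip_width: 0.0362
finger_force: 0.4
```

Request:
{"api": "drive_tool", "payload": {
  "translation": [
    [0,0,0],
    [0,0,0],
    [0,0,0],
    [0,0,0],
    [0,0,0]
  ],
  "twist": [0,0,0,0,0],
  "gripper": [0.2,0.3,1,1,1]
}}

```text
time: 3.6
tool_pos: [0.4936, -0.2538, 0.1355]
orientation: [-2.029, -2.398, 0.001]
wrist_force: [-2.9, -0.6, 5.5]
grip_width: 0.0319
finger_force: 59.8
```

Request:
{"api": "drive_tool", "payload": {
  "translation": [
    [0,0,0.02],
    [0,0,0.05],
    [0,0,0.08],
    [0,0,0.08],
    [0,0.05,0.05],
    [0.002,0.09,0],
    [0.002,0.12,0],
    [0.002,0.12,0],
    [0.002,0.12,0],
    [0,0.12,0],
    [0,0.12,0],
    [0,0.12,0],
    [0,0.12,0],
    [0,0.12,0],
    [0,0.1,0],
    [0,0.06,0],
    [0,0.03,0],
    [0,0,0],
    [0,0,0],
    [0,0,0]
  ],
  "twist": [0,0,0,0,0,0,0,0,0,0,0,0,0,0,0,0,0,0,0,0],
  "gripper": [1,1,1,1,1,1,1,1,1,1,1,1,1,1,1,1,1,1,1,1]
}}

```text
time: 5.6
tool_pos: [0.4958, 0.0681, 0.2053]
orientation: [2.03, 2.397, -0.001]
wrist_force: [0.3, -0.5, -3.0]
grip_width: 0.032
finger_force: 60.0
```

```bash
python3 - <<'E'
from h import *
p,d=ctrl.capture("scene");cv2.imwrite("pics/m1.png",cv2.resize(p[100:400,130:530],(800,600)))
s=ctrl.get_state();print(s["tool_pos"],s["q"],s["wrist_force"],s["wrist_torque"])
E
```

```text
[0.49587288 0.06809176 0.20531383] [ 5.21929072e-02  2.48157893e-01  1.72724847e+00 -2.18860524e-04
  1.16623472e+00 -1.12895549e-01] [-0.28493497 -1.23490144 -3.47820266] [0.05090441 0.01654985 0.01608813]
```

View pics/m1.png

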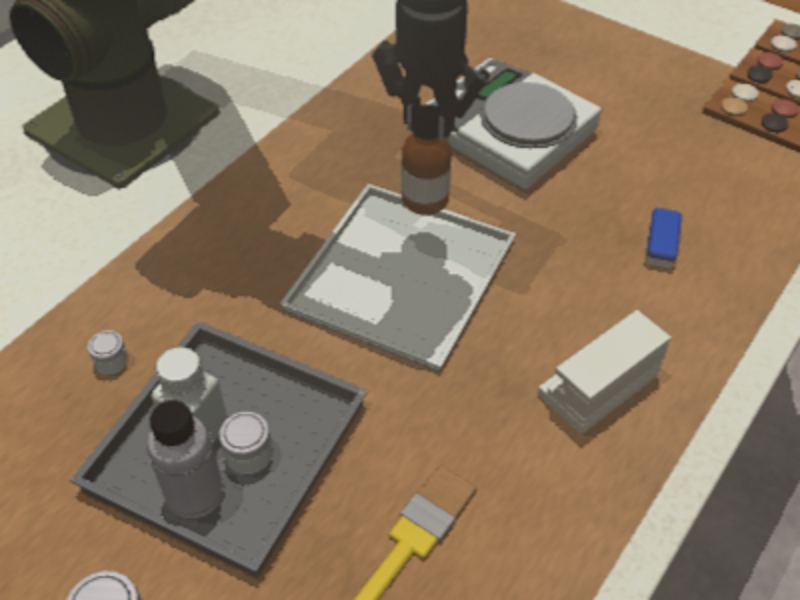

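The bottle hangs upright over the side tray's far end (420,170). Lowering with force checks.

Request:
{"api": "drive_tool", "payload": {
  "translation": [
    [0,0,-0.05],
    [0,0,-0.08],
    [0,0,-0.07],
    [0,0,-0.04],
    [0,0,-0.02],
    [0,0,-0.01],
    [0,0,-0.008],
    [0,0,0],
    [0,0,0]
  ],
  "twist": [0,0,0,0,0,0,0,0,0],
  "gripper": [1,1,1,1,1,1,1,1,1]
}}

```text
time: 6.55
tool_pos: [0.4963, 0.0689, 0.1363]
orientation: [2.029, 2.398, 0.001]
wrist_force: [0.7, -0.1, -3.6]
grip_width: 0.0323
finger_force: 60.0
```

Request:
{"api": "drive_tool", "payload": {
  "translation": [
    [0,0,-0.004],
    [0,0,0],
    [0,0,0]
  ],
  "twist": [0,0,0],
  "gripper": [1,1,1]
}}

```text
time: 6.85
tool_pos: [0.4959, 0.0689, 0.1349]
orientation: [2.029, 2.398, 0.0]
wrist_force: [0.0, -0.6, -3.1]
grip_width: 0.0325
finger_force: 60.0
```

Still carrying its weight (about 3.3 N), so I'll step down 0.5–1 mm at a time.

Request:
{"api": "drive_tool", "payload": {
  "translation": [
    [0,0,-0.003],
    [0,0,0],
    [0,0,0]
  ],
  "twist": [0,0,0],
  "gripper": [1,1,1]
}}

```text
time: 7.15
tool_pos: [0.4958, 0.0688, 0.134]
orientation: [-2.029, -2.398, 0.0]
wrist_force: [0.4, 1.2, -2.9]
grip_width: 0.0323
finger_force: 60.0
```

Request:
{"api": "drive_tool", "payload": {
  "translation": [
    [0,0,-0.003],
    [0,0,0],
    [0,0,0]
  ],
  "twist": [0,0,0],
  "gripper": [1,1,1]
}}

```text
time: 7.45
tool_pos: [0.496, 0.0688, 0.1335]
orientation: [2.029, 2.398, 0.0]
wrist_force: [-0.3, 0.7, -0.2]
grip_width: 0.0321
finger_force: 60.2
```

Request:
{"api": "drive_tool", "payload": {
  "translation": [
    [0,0,0],
    [0,0,0],
    [0,0,0],
    [0,0,0],
    [0,0,0]
  ],
  "twist": [0,0,0,0,0],
  "gripper": [0.2,0,-0.4,-1,-1]
}}

```text
time: 7.95
tool_pos: [0.496, 0.0688, 0.1334]
orientation: [2.029, 2.398, 0.0]
wrist_force: [-0.1, -0.6, 0.2]
grip_width: 0.0832
finger_force: 0.0
```

Request:
{"api": "drive_tool", "payload": {
  "translation": [
    [0,0,0.06],
    [0,0,0.15],
    [0,0,0.15],
    [-0.01,-0.1,0],
    [-0.0117,-0.133,0],
    [-0.0117,-0.133,0],
    [-0.0117,-0.133,0],
    [-0.0117,-0.133,0],
    [-0.0117,-0.133,0],
    [-0.0117,-0.133,0],
    [-0.0117,-0.133,0],
    [-0.0117,-0.133,0],
    [-0.0117,-0.133,0],
    [-0.0117,-0.133,0],
    [-0.0117,-0.133,0],
    [0,0,0],
    [0,0,0],
    [0,0,0]
  ],
  "twist": [0,0,0,0,0,0,0,0,0,0,0,0,0,0,0,0,0,0],
  "gripper": [-1,-1,-1,-1,-1,-1,-1,-1,-1,-1,-1,-1,-1,-1,-1,-1,-1,-1]
}}

```text
time: 9.75
tool_pos: [0.4609, -0.321, 0.2231]
orientation: [-2.028, -2.398, -0.001]
wrist_force: [-0.5, 0.2, -0.3]
grip_width: 0.0854
finger_force: 0.0
```

```bash
python3 - <<'E'
from h import *
p,d=ctrl.capture("scene");cv2.imwrite("pics/m2.png",cv2.resize(p[100:400,130:530],(800,600)))
E
```

```text
(no output)
```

View pics/m2.png

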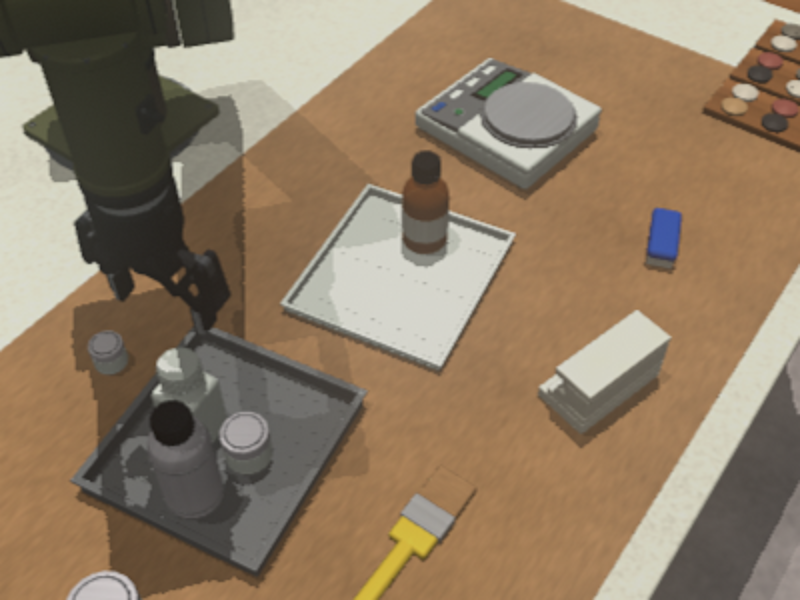

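The amber bottle stands upright in the side tray (425,220). Descending on the square bottle's cap.

Request:
{"api": "drive_tool", "payload": {
  "translation": [
    [0.001,-0.005,-0.08],
    [0,0,-0.1],
    [0,0,-0.1],
    [0,0,-0.06],
    [0,0,-0.035],
    [0,0,-0.017],
    [0,0,0],
    [0,0,0],
    [0,0,0],
    [0,0,0],
    [0,0,0],
    [0,0,0]
  ],
  "twist": [0,0,0,0,0,0,0,0,0,0,0,0],
  "gripper": [-1,-1,-1,-1,-1,-1,-1,-0.5,-0.2,-0.1,-0.05,-0.05]
}}

```text
time: 11.0
tool_pos: [0.4615, -0.3233, 0.1256]
orientation: [2.029, 2.398, -0.0]
wrist_force: [0.0, -0.9, -0.5]
grip_width: 0.0451
finger_force: 0.0
```

Request:
{"api": "drive_tool", "payload": {
  "translation": [
    [0,0,0],
    [0,0,0],
    [0,0,0],
    [0,0,0],
    [0,0,0]
  ],
  "twist": [0,0,0,0,0],
  "gripper": [0,0.1,1,1,1]
}}

```text
time: 11.5
tool_pos: [0.4614, -0.3233, 0.1259]
orientation: [2.029, 2.398, -0.0]
wrist_force: [-2.3, -0.1, 5.7]
grip_width: 0.0416
finger_force: 60.3
```

Request:
{"api": "drive_tool", "payload": {
  "translation": [
    [0,0,0.02],
    [0,0,0.05],
    [0,0,0.08],
    [0,0,0.08],
    [0,0.05,0.05],
    [0.015,0.09,0],
    [0.019,0.12,0],
    [0.019,0.12,0],
    [0.019,0.12,0],
    [0.019,0.12,0],
    [0.019,0.12,0],
    [0.019,0.12,0],
    [0.019,0.12,0],
    [0.019,0.12,0],
    [0.019,0.1,0],
    [0,0.07,0],
    [0,0.045,0],
    [0,0,0],
    [0,0,0],
    [0,0,0]
  ],
  "twist": [0,0,0,0,0,0,0,0,0,0,0,0,0,0,0,0,0,0,0,0],
  "gripper": [1,1,1,1,1,1,1,1,1,1,1,1,1,1,1,1,1,1,1,1]
}}

```text
time: 13.5
tool_pos: [0.5078, 0.0048, 0.1953]
orientation: [2.03, 2.397, -0.001]
wrist_force: [0.6, 0.0, -3.5]
grip_width: 0.0413
finger_force: 61.3
```

Request:
{"api": "drive_tool", "payload": {
  "translation": [
    [0,0,-0.05],
    [0,0,-0.08],
    [0,0,-0.07],
    [0,0,-0.04],
    [0,0,-0.02],
    [0,0,-0.01],
    [0,0,-0.009],
    [0,0,-0.002],
    [0,0,0],
    [0,0,0]
  ],
  "twist": [0,0,0,0,0,0,0,0,0,0],
  "gripper": [1,1,1,1,1,1,1,1,1,1]
}}

```text
time: 14.5
tool_pos: [0.5083, 0.0056, 0.1255]
orientation: [2.029, 2.398, 0.001]
wrist_force: [-0.8, -0.7, -2.9]
grip_width: 0.0415
finger_force: 61.3
```

Request:
{"api": "drive_tool", "payload": {
  "translation": [
    [0,-0.016,0],
    [0,0,-0.003],
    [0,0,-0.003],
    [0,0,0],
    [0,0,0]
  ],
  "twist": [0,0,0,0,0],
  "gripper": [1,1,1,1,1]
}}

```text
time: 15.0
tool_pos: [0.5081, 0.0014, 0.1239]
orientation: [2.029, 2.398, 0.0]
wrist_force: [-1.5, -0.6, 1.9]
grip_width: 0.0414
finger_force: 61.8
```

Request:
{"api": "drive_tool", "payload": {
  "translation": [
    [0,0,-0.002],
    [0,0,0],
    [0,0,0]
  ],
  "twist": [0,0,0],
  "gripper": [1,1,1]
}}

```text
time: 15.3
tool_pos: [0.5081, 0.0014, 0.1239]
orientation: [2.029, 2.398, 0.0]
wrist_force: [-1.9, -0.5, 7.3]
grip_width: 0.0413
finger_force: 62.3
```

Request:
{"api": "drive_tool", "payload": {
  "translation": [
    [0,0,0.002],
    [0,0,0],
    [0,0,0],
    [0,0,0],
    [0,0,0],
    [0,0,0]
  ],
  "twist": [0,0,0,0,0,0],
  "gripper": [1,0.1,0,-0.4,-1,-1]
}}

```text
time: 15.9
tool_pos: [0.5081, 0.0017, 0.1234]
orientation: [2.029, 2.398, 0.0]
wrist_force: [1.1, -0.7, -1.4]
grip_width: 0.0839
finger_force: 0.0
```

Request:
{"api": "drive_tool", "payload": {
  "translation": [
    [0,0,0.08],
    [0,0,0.16],
    [0,0,0.16],
    [0.001,-0.1,0],
    [0.002,-0.13,0],
    [0.002,-0.13,0],
    [0.002,-0.13,0],
    [0.002,-0.13,0],
    [0.002,-0.13,0],
    [0.002,-0.13,0],
    [0.002,-0.13,0],
    [0.002,-0.13,0],
    [0.002,-0.13,0],
    [0.001,-0.13,0],
    [0.001,-0.12,0],
    [0,0,0],
    [0,0,0],
    [0,0,0]
  ],
  "twist": [0,0,0,0,0,0,0,0,0,0,0,0,0,0,0,0,0,0],
  "gripper": [-1,-1,-1,-1,-1,-1,-1,-1,-1,-1,-1,-1,-1,-1,-1,-1,-1,-1]
}}

```text
time: 17.7
tool_pos: [0.5129, -0.3774, 0.2232]
orientation: [-2.028, -2.398, -0.001]
wrist_force: [0.4, 0.0, 0.3]
grip_width: 0.0854
finger_force: 0.0
```

```bash
python3 - <<'E'
from h import *
for n in("scene","top"):
    f=np.load(f"pics/{n}0.npz");d=f["d"];W=world(n,d);W[d==0]=np.nan
    for lo in(.135,.145,.149):
        m=(W[...,2]>lo)&(W[...,2]<.16)&(abs(W[...,0]-.514)<.045)&(abs(W[...,1]+.379)<.045)
        q=W[m][:,:2].astype(np.float32);print(n,lo,len(q),np.round(cv2.minEnclosingCircle(q)[0],4),round(cv2.minEnclosingCircle(q)[1],4),q.mean(0).round(4))
E
```

```text
scene 0.135 394 [ 0.4996 -0.3675] 0.0409 [ 0.5178 -0.3828]
scene 0.145 325 [ 0.5146 -0.381 ] 0.0205 [ 0.5168 -0.3823]
scene 0.149 302 [ 0.5142 -0.3813] 0.0203 [ 0.516 -0.382]
top 0.135 202 [ 0.5001 -0.364 ] 0.0393 [ 0.5106 -0.3764]
top 0.145 182 [ 0.5125 -0.3784] 0.0203 [ 0.5114 -0.3775]
top 0.149 171 [ 0.5124 -0.3791] 0.0198 [ 0.5118 -0.378 ]
```

Request:
{"api": "drive_tool", "payload": {
  "translation": [
    [0.001,-0.008,-0.05],
    [0,0,-0.08],
    [0,0,-0.08],
    [0,0,-0.05],
    [0,0,-0.025],
    [0,0,-0.008],
    [0,0,0],
    [0,0,0],
    [0,0,0],
    [0,0,0],
    [0,0,0],
    [0,0,0]
  ],
  "twist": [0,0,0,0,0,0,0,0,0,0,0,0],
  "gripper": [-1,-1,-1,-1,-1,-1,-1,-0.5,-0.2,0,0.05,0.05]
}}

```text
time: 18.9
tool_pos: [0.5135, -0.3805, 0.1505]
orientation: [2.029, 2.398, 0.0]
wrist_force: [-1.3, -0.3, 0.5]
grip_width: 0.0407
finger_force: 0.0
```

Request:
{"api": "drive_tool", "payload": {
  "translation": [
    [0,0,0],
    [0,0,0],
    [0,0,0],
    [0,0,0],
    [0,0,0]
  ],
  "twist": [0,0,0,0,0],
  "gripper": [0.1,0.2,1,1,1]
}}

```text
time: 19.4
tool_pos: [0.5133, -0.3807, 0.1507]
orientation: [2.029, 2.398, -0.001]
wrist_force: [-2.1, -0.2, 5.6]
grip_width: 0.0366
finger_force: 60.7
```

Request:
{"api": "drive_tool", "payload": {
  "translation": [
    [0,0,0.02],
    [0,0,0.05],
    [0,0,0.08],
    [0,0,0.08],
    [0,0,0.05],
    [0.001,0.05,0],
    [0.002,0.1,0],
    [0.002,0.12,0],
    [0.002,0.12,0],
    [0.002,0.12,0],
    [0.002,0.12,0],
    [0.002,0.12,0],
    [0.002,0.12,0],
    [0.002,0.12,0],
    [0.002,0.12,0],
    [0.002,0.08,0],
    [0.002,0.05,0],
    [0,0,0],
    [0,0,0],
    [0,0,0]
  ],
  "twist": [0,0,0,0,0,0,0,0,0,0,0,0,0,0,0,0,0,0,0,0],
  "gripper": [1,1,1,1,1,1,1,1,1,1,1,1,1,1,1,1,1,1,1,1]
}}

```text
time: 21.4
tool_pos: [0.5192, -0.0713, 0.2202]
orientation: [2.03, 2.397, -0.001]
wrist_force: [0.4, -0.0, -4.2]
grip_width: 0.036
finger_force: 60.6
```

Request:
{"api": "drive_tool", "payload": {
  "translation": [
    [0,0,-0.05],
    [0,0,-0.08],
    [0,0,-0.07],
    [0,0,-0.04],
    [0,0,-0.02],
    [0,0,-0.01],
    [0,0,-0.009],
    [0,0,-0.003],
    [0,0,0],
    [0,0,0]
  ],
  "twist": [0,0,0,0,0,0,0,0,0,0],
  "gripper": [1,1,1,1,1,1,1,1,1,1]
}}

```text
time: 22.4
tool_pos: [0.5195, -0.0704, 0.1503]
orientation: [2.029, 2.398, 0.001]
wrist_force: [-0.2, 0.5, -3.5]
grip_width: 0.0358
finger_force: 60.7
```

Request:
{"api": "drive_tool", "payload": {
  "translation": [
    [0,0,-0.003],
    [0,0,0],
    [0,0,0]
  ],
  "twist": [0,0,0],
  "gripper": [1,1,1]
}}

```text
time: 22.7
tool_pos: [0.5192, -0.0704, 0.1491]
orientation: [2.029, 2.398, 0.0]
wrist_force: [-0.7, -0.5, -3.7]
grip_width: 0.0364
finger_force: 60.7
```

Request:
{"api": "drive_tool", "payload": {
  "translation": [
    [0,0,-0.002],
    [0,0,0],
    [0,0,0]
  ],
  "twist": [0,0,0],
  "gripper": [1,1,1]
}}

```text
time: 23.0
tool_pos: [0.5193, -0.0705, 0.1487]
orientation: [2.029, 2.398, 0.0]
wrist_force: [-0.4, 0.3, -2.3]
grip_width: 0.0364
finger_force: 60.8
```

Request:
{"api": "drive_tool", "payload": {
  "translation": [
    [0,0,-0.001],
    [0,0,0],
    [0,0,0],
    [0,0,0],
    [0,0,0],
    [0,0,0],
    [0,0,0]
  ],
  "twist": [0,0,0,0,0,0,0],
  "gripper": [1,1,0.1,0,-0.4,-1,-1]
}}

```text
time: 23.7
tool_pos: [0.5194, -0.0704, 0.1483]
orientation: [2.029, 2.398, 0.0]
wrist_force: [0.8, 0.3, 1.0]
grip_width: 0.0834
finger_force: 0.0
```

Request:
{"api": "drive_tool", "payload": {
  "translation": [
    [0,0,0.08],
    [0,0,0.16],
    [0,0,0.06],
    [0.004,-0.1,0],
    [0.004,-0.13,0],
    [0.004,-0.13,0],
    [0.004,-0.13,0],
    [0.004,-0.13,0],
    [0.004,-0.13,0],
    [0.004,-0.13,0],
    [0.004,-0.08,0],
    [0,0,0],
    [0,0,0],
    [0,0,0]
  ],
  "twist": [0,0,0,0,0,0,0,0,0,0,0,0,0,0],
  "gripper": [-1,-1,-1,-1,-1,-1,-1,-1,-1,-1,-1,-1,-1,-1]
}}

```text
time: 25.1
tool_pos: [0.5269, -0.3091, 0.2231]
orientation: [-2.028, -2.398, -0.001]
wrist_force: [0.1, -0.2, -0.8]
grip_width: 0.0854
finger_force: 0.0
```

```bash
python3 - <<'E'
from h import *
p,d=ctrl.capture("scene");cv2.imwrite("pics/m3.png",cv2.resize(p[100:400,130:530],(800,600)))
W=world("scene",d);m=(W[...,2]>.047)&(W[...,2]<.06)&(abs(W[...,0]-.53)<.04)&(abs(W[...,1]+.312)<.04)
q=W[m][:,:2].astype(np.float32);print(cv2.minEnclosingCircle(q),q.mean(0))
E
```

```text
((0.530677080154419, -0.3112487494945526), 0.027574235573410988) [ 0.53158    -0.31380874]
```

View pics/m3.png

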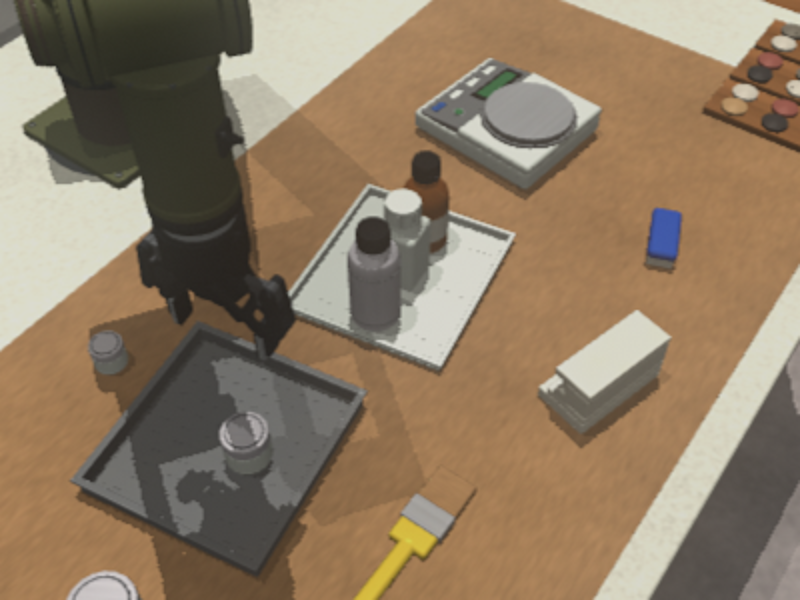

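All three bottles stand upright in the side tray, at (375,280), (405,240) and (427,200), and the jar is alone at (245,440). Descending on the jar.

Request:
{"api": "drive_tool", "payload": {
  "translation": [
    [0.005,-0.008,-0.08],
    [0,0,-0.13],
    [0,0,-0.13],
    [0,0,-0.13],
    [0,0,-0.1],
    [0,0,-0.07],
    [0,0,-0.04],
    [0,0,-0.015],
    [0,0,0],
    [0,0,0],
    [0,0,0],
    [0,0,0],
    [0,0,0],
    [0,0,0]
  ],
  "twist": [0,0,0,0,0,0,0,0,0,0,0,0,0,0],
  "gripper": [-1,-1,-1,-1,-1,-1,-1,-1,-1,-1,-0.5,-0.35,-0.27,-0.27]
}}

```text
time: 26.55
tool_pos: [0.5285, -0.3125, 0.0499]
orientation: [2.029, 2.398, 0.0]
wrist_force: [-0.2, -1.3, -0.2]
grip_width: 0.054
finger_force: 0.0
```

Request:
{"api": "drive_tool", "payload": {
  "translation": [
    [0,0,0],
    [0,0,0],
    [0,0,0],
    [0,0,0],
    [0,0,0]
  ],
  "twist": [0,0,0,0,0],
  "gripper": [-0.22,-0.1,1,1,1]
}}

```text
time: 27.05
tool_pos: [0.5284, -0.3126, 0.0503]
orientation: [2.029, 2.398, -0.0]
wrist_force: [-1.5, 0.3, 4.9]
grip_width: 0.0501
finger_force: 61.9
```

Request:
{"api": "drive_tool", "payload": {
  "translation": [
    [0,0,0.02],
    [0,0,0.06],
    [0,0,0.12],
    [0,0,0.16],
    [0,0,0.16],
    [0,0,0.16],
    [0,0.05,0.1],
    [0,0.1,0.02],
    [-0.01,0.14,0],
    [-0.01,0.14,0],
    [-0.01,0.14,0],
    [-0.01,0.14,0],
    [-0.01,0.14,0],
    [-0.01,0.14,0],
    [-0.01,0.14,0],
    [-0.01,0.14,0],
    [-0.01,0.14,0],
    [-0.01,0.14,0],
    [0,0.14,0],
    [0,0.14,0]
  ],
  "twist": [0,0,0,0,0,0,0,0,0,0,0,0,0,0,0,0,0,0,0,0],
  "gripper": [1,1,1,1,1,1,1,1,1,1,1,1,1,1,1,1,1,1,1,1]
}}

```text
time: 29.05
tool_pos: [0.5027, 0.1465, 0.2494]
orientation: [-2.029, -2.398, 0.001]
wrist_force: [0.6, -0.5, -1.9]
grip_width: 0.05
finger_force: 62.7
```

Request:
{"api": "drive_tool", "payload": {
  "translation": [
    [0,0.14,0],
    [0,0.14,0],
    [0,0.14,0],
    [0,0.11,0],
    [0,0.08,0],
    [0,0.04,0],
    [0,0,0],
    [0,0,0],
    [0,0,0]
  ],
  "twist": [0,0,0,0,0,0,0,0,0],
  "gripper": [1,1,1,1,1,1,1,1,1]
}}

```text
time: 29.95
tool_pos: [0.5033, 0.3063, 0.2495]
orientation: [2.03, 2.397, -0.002]
wrist_force: [0.0, 0.4, -2.6]
grip_width: 0.0501
finger_force: 62.7
```

Request:
{"api": "drive_tool", "payload": {
  "translation": [
    [0,0.007,-0.05],
    [0,0,-0.1],
    [0,0,-0.12],
    [0,0,-0.12],
    [0,0,-0.08],
    [0,0,-0.05],
    [0,0,-0.03],
    [0,0,-0.015],
    [0,0,-0.007],
    [0,0,0],
    [0,0,0]
  ],
  "twist": [0,0,0,0,0,0,0,0,0,0,0],
  "gripper": [1,1,1,1,1,1,1,1,1,1,1]
}}

```text
time: 31.05
tool_pos: [0.504, 0.3097, 0.1074]
orientation: [2.029, 2.398, 0.003]
wrist_force: [-0.8, -0.1, -1.2]
grip_width: 0.05
finger_force: 62.6
```

Request:
{"api": "drive_tool", "payload": {
  "translation": [
    [0,0,-0.003],
    [0,0,0],
    [0,0,0]
  ],
  "twist": [0,0,0],
  "gripper": [1,1,1]
}}

```text
time: 31.35
tool_pos: [0.5035, 0.3094, 0.1061]
orientation: [2.029, 2.398, 0.001]
wrist_force: [-0.1, 0.9, -2.1]
grip_width: 0.0499
finger_force: 62.6
```

Request:
{"api": "drive_tool", "payload": {
  "translation": [
    [0,0,-0.003],
    [0,0,0],
    [0,0,0]
  ],
  "twist": [0,0,0],
  "gripper": [1,1,1]
}}

```text
time: 31.65
tool_pos: [0.5036, 0.3094, 0.1053]
orientation: [2.029, 2.398, 0.001]
wrist_force: [-0.4, -0.6, 0.9]
grip_width: 0.0499
finger_force: 62.8
```

Request:
{"api": "drive_tool", "payload": {
  "translation": [
    [0,0,-0.001],
    [0,0,0],
    [0,0,0]
  ],
  "twist": [0,0,0],
  "gripper": [1,1,1]
}}

```text
time: 31.95
tool_pos: [0.5036, 0.3094, 0.1053]
orientation: [2.029, 2.398, 0.001]
wrist_force: [-1.3, -0.1, 4.9]
grip_width: 0.05
finger_force: 63.3
```

Request:
{"api": "drive_tool", "payload": {
  "translation": [
    [0,0,0.001],
    [0,0,0],
    [0,0,0],
    [0,0,0],
    [0,0,0],
    [0,0,0]
  ],
  "twist": [0,0,0,0,0,0],
  "gripper": [1,-0.2,-0.3,-0.6,-1,-1]
}}

```text
time: 32.55
tool_pos: [0.5034, 0.3093, 0.1049]
orientation: [-2.029, -2.398, 0.0]
wrist_force: [-0.7, -0.8, -0.1]
grip_width: 0.0852
finger_force: 0.0
```

Request:
{"api": "drive_tool", "payload": {
  "translation": [
    [0,0,0.08],
    [0,0,0.16],
    [0,0,0.16],
    [0,0,0.16],
    [0.005,-0.12,0],
    [0.005,-0.13,0],
    [0.005,-0.13,0],
    [0.005,-0.13,0],
    [0.005,-0.13,0],
    [0.005,-0.13,0],
    [0.005,-0.13,0],
    [0.005,-0.13,0],
    [0.005,-0.13,0],
    [0.005,-0.13,0],
    [0.005,-0.13,0],
    [0.005,-0.1,0],
    [0,0,0],
    [0,0,0],
    [0,0,0]
  ],
  "twist": [0,0,0,0,0,0,0,0,0,0,0,0,0,0,0,0,0,0,0],
  "gripper": [-1,-1,-1,-1,-1,-1,-1,-1,-1,-1,-1,-1,-1,-1,-1,-1,-1,-1,-1]
}}

```text
time: 34.45
tool_pos: [0.5182, -0.0699, 0.245]
orientation: [-2.028, -2.398, -0.0]
wrist_force: [0.4, 0.8, 0.8]
grip_width: 0.0852
finger_force: 0.0
```

```bash
cat > loc.py <<'E'
from h import *
# centre of the points in a height band near a guess
def loc(W,x,y,r,lo,hi):
    m=(W[...,2]>lo)&(W[...,2]<hi)&(np.hypot(W[...,0]-x,W[...,1]-y)<r)
    q=W[m][:,:2].astype(np.float32)
    if len(q)<10: return len(q),
    c,R=cv2.minEnclosingCircle(q);return len(q),np.round(c,4),round(R,4),q.mean(0).round(4)
E
python3 - <<'E'
from loc import *
for n in("scene","top"):
    p,d=ctrl.capture(n);W=world(n,d);W[d==0]=np.nan
    if n=="scene": cv2.imwrite("pics/m4.png",cv2.resize(p[100:400,130:530],(800,600)))
    print(n,"jar",loc(W,.5035,.31,.04,.098,.12),"pan",loc(W,.5035,.31,.08,.055,.066))
E
```

```text
scene jar (231, array([0.5065, 0.3078]), 0.0275, array([0.5084, 0.3049], dtype=float32)) pan (737, array([0.5065, 0.3068]), 0.0672, array([0.5117, 0.2966], dtype=float32))
top jar (311, array([0.5022, 0.3111]), 0.0266, array([0.5021, 0.31  ], dtype=float32)) pan (1183, array([0.5009, 0.3057]), 0.0693, array([0.4998, 0.3071], dtype=float32))
```

View pics/m4.png

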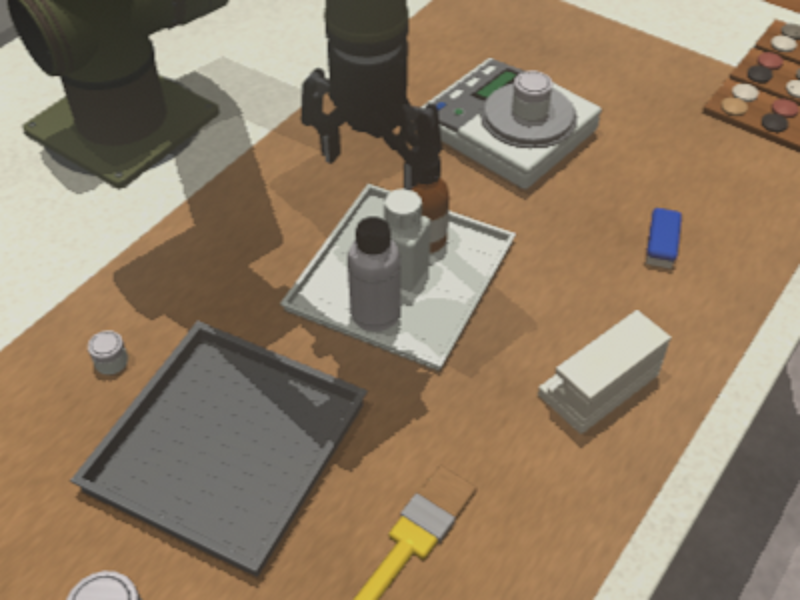

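The jar stands centred on the pan (533,95), about 1 mm off. Fetching the flask.

Request:
{"api": "drive_tool", "payload": {
  "translation": [
    [0.003,0,-0.07],
    [0,0,-0.1],
    [0,0,-0.1],
    [0,0,-0.06],
    [0,0,-0.035],
    [0,0,-0.02],
    [0,0,0],
    [0,0,0],
    [0,0,0],
    [0,0,0],
    [0,0,0],
    [0,0,0]
  ],
  "twist": [0,0,0,0,0,0,0,0,0,0,0,0],
  "gripper": [-1,-1,-1,-1,-1,-1,-1,-0.5,-0.2,0,0.05,0.05]
}}

```text
time: 35.75
tool_pos: [0.5193, -0.0707, 0.1491]
orientation: [2.029, 2.398, 0.0]
wrist_force: [0.8, 1.0, -0.1]
grip_width: 0.0405
finger_force: 0.0
```

Request:
{"api": "drive_tool", "payload": {
  "translation": [
    [0,0,0],
    [0,0,0],
    [0,0,0],
    [0,0,0],
    [0,0,0]
  ],
  "twist": [0,0,0,0,0],
  "gripper": [0.1,0.2,1,1,1]
}}

```text
time: 36.25
tool_pos: [0.5191, -0.0708, 0.1492]
orientation: [2.029, 2.398, -0.0]
wrist_force: [-1.5, 0.5, 5.5]
grip_width: 0.0363
finger_force: 59.9
```

Request:
{"api": "drive_tool", "payload": {
  "translation": [
    [0,0,0.02],
    [0,0,0.05],
    [0,0,0.08],
    [0,0,0.08],
    [0,0,0.05],
    [-0.002,-0.05,0],
    [-0.002,-0.1,0],
    [-0.002,-0.12,0],
    [-0.002,-0.12,0],
    [-0.002,-0.12,0],
    [-0.002,-0.12,0],
    [-0.002,-0.12,0],
    [-0.002,-0.12,0],
    [-0.002,-0.12,0],
    [-0.002,-0.12,0],
    [-0.002,-0.08,0],
    [-0.001,-0.05,0],
    [0,0,0],
    [0,0,0],
    [0,0,0]
  ],
  "twist": [0,0,0,0,0,0,0,0,0,0,0,0,0,0,0,0,0,0,0,0],
  "gripper": [1,1,1,1,1,1,1,1,1,1,1,1,1,1,1,1,1,1,1,1]
}}

```text
time: 38.25
tool_pos: [0.5133, -0.3791, 0.2186]
orientation: [-2.027, -2.398, -0.001]
wrist_force: [0.2, 0.1, -3.1]
grip_width: 0.0361
finger_force: 60.7
```

Request:
{"api": "drive_tool", "payload": {
  "translation": [
    [0,0,-0.05],
    [0,0,-0.08],
    [0,0,-0.06],
    [0,0,-0.04],
    [0,0,-0.02],
    [0,0,-0.01],
    [0,0,-0.004],
    [0,0,0],
    [0,0,0],
    [0,0,0]
  ],
  "twist": [0,0,0,0,0,0,0,0,0,0],
  "gripper": [1,1,1,1,1,1,1,1,1,1]
}}

```text
time: 39.25
tool_pos: [0.5137, -0.381, 0.1534]
orientation: [2.029, 2.397, 0.0]
wrist_force: [-0.7, -0.2, -3.5]
grip_width: 0.0364
finger_force: 60.7
```

Request:
{"api": "drive_tool", "payload": {
  "translation": [
    [-0.001,0,-0.005],
    [0,0,0],
    [0,0,0]
  ],
  "twist": [0,0,0],
  "gripper": [1,1,1]
}}

```text
time: 39.55
tool_pos: [0.5131, -0.3807, 0.1515]
orientation: [-2.029, -2.398, 0.0]
wrist_force: [0.7, 0.6, -3.7]
grip_width: 0.0357
finger_force: 60.7
```

Request:
{"api": "drive_tool", "payload": {
  "translation": [
    [0,0,-0.003],
    [0,0,0],
    [0,0,0]
  ],
  "twist": [0,0,0],
  "gripper": [1,1,1]
}}

```text
time: 39.85
tool_pos: [0.5133, -0.3808, 0.1513]
orientation: [2.029, 2.398, -0.0]
wrist_force: [-0.7, 0.8, 0.9]
grip_width: 0.036
finger_force: 61.1
```

Request:
{"api": "drive_tool", "payload": {
  "translation": [
    [0,0,0],
    [0,0,0],
    [0,0,0],
    [0,0,0],
    [0,0,0]
  ],
  "twist": [0,0,0,0,0],
  "gripper": [0.1,0,-0.4,-1,-1]
}}

```text
time: 40.35
tool_pos: [0.5133, -0.3807, 0.1509]
orientation: [2.029, 2.398, 0.0]
wrist_force: [0.0, 0.5, -0.1]
grip_width: 0.0833
finger_force: 0.0
```

Request:
{"api": "drive_tool", "payload": {
  "translation": [
    [0,0,0.08],
    [0,0,0.15],
    [0,0,0.07],
    [0,0.1,0],
    [-0.002,0.13,0],
    [-0.002,0.13,0],
    [-0.002,0.13,0],
    [-0.002,0.13,0],
    [-0.002,0.13,0],
    [-0.002,0.13,0],
    [-0.002,0.13,0],
    [-0.002,0.13,0],
    [-0.002,0.13,0],
    [-0.002,0.13,0],
    [-0.002,0.13,0],
    [0,0,0],
    [0,0,0],
    [0,0,0]
  ],
  "twist": [0,0,0,0,0,0,0,0,0,0,0,0,0,0,0,0,0,0],
  "gripper": [-1,-1,-1,-1,-1,-1,-1,-1,-1,-1,-1,-1,-1,-1,-1,-1,-1,-1]
}}

```text
time: 42.15
tool_pos: [0.5078, 0.0011, 0.2259]
orientation: [2.029, 2.397, -0.0]
wrist_force: [-1.3, 0.1, -0.0]
grip_width: 0.0851
finger_force: 0.0
```

Request:
{"api": "drive_tool", "payload": {
  "translation": [
    [0,0,-0.08],
    [0,0,-0.1],
    [0,0,-0.1],
    [0,0,-0.065],
    [0,0,-0.04],
    [0,0,-0.02],
    [0,0,0],
    [0,0,0],
    [0,0,0],
    [0,0,0],
    [0,0,0],
    [0,0,0]
  ],
  "twist": [0,0,0,0,0,0,0,0,0,0,0,0],
  "gripper": [-1,-1,-1,-1,-1,-1,-1,-0.5,-0.2,-0.1,-0.05,-0.05]
}}

```text
time: 43.35
tool_pos: [0.5078, 0.0019, 0.1249]
orientation: [2.029, 2.398, 0.0]
wrist_force: [0.6, 0.7, 0.4]
grip_width: 0.0447
finger_force: 0.0
```

Request:
{"api": "drive_tool", "payload": {
  "translation": [
    [0,0,0],
    [0,0,0],
    [0,0,0],
    [0,0,0],
    [0,0,0]
  ],
  "twist": [0,0,0,0,0],
  "gripper": [0,0.1,1,1,1]
}}

```text
time: 43.85
tool_pos: [0.5078, 0.0019, 0.1252]
orientation: [2.029, 2.398, 0.0]
wrist_force: [-1.5, -0.3, 6.1]
grip_width: 0.0416
finger_force: 60.2
```

Request:
{"api": "drive_tool", "payload": {
  "translation": [
    [0,0,0.02],
    [0,0,0.05],
    [0,0,0.08],
    [0,0,0.08],
    [-0.006,-0.05,0.05],
    [-0.02,-0.1,0],
    [-0.02,-0.12,0],
    [-0.02,-0.12,0],
    [-0.02,-0.12,0],
    [-0.02,-0.12,0],
    [-0.02,-0.12,0],
    [-0.02,-0.12,0],
    [-0.02,-0.12,0],
    [-0.02,-0.12,0],
    [0,-0.1,0],
    [0,-0.06,0],
    [0,-0.029,0],
    [0,0,0],
    [0,0,0],
    [0,0,0]
  ],
  "twist": [0,0,0,0,0,0,0,0,0,0,0,0,0,0,0,0,0,0,0,0],
  "gripper": [1,1,1,1,1,1,1,1,1,1,1,1,1,1,1,1,1,1,1,1]
}}

```text
time: 45.85
tool_pos: [0.461, -0.3216, 0.1944]
orientation: [-2.027, -2.398, -0.001]
wrist_force: [-0.5, -0.2, -2.6]
grip_width: 0.0413
finger_force: 61.4
```

Request:
{"api": "drive_tool", "payload": {
  "translation": [
    [0,0,-0.05],
    [0,0,-0.08],
    [0,0,-0.06],
    [0,0,-0.04],
    [0,0,-0.02],
    [0,0,-0.01],
    [0,0,-0.006],
    [0,0,0],
    [0,0,0],
    [0,0,0]
  ],
  "twist": [0,0,0,0,0,0,0,0,0,0],
  "gripper": [1,1,1,1,1,1,1,1,1,1]
}}

```text
time: 46.85
tool_pos: [0.4615, -0.3232, 0.1286]
orientation: [2.029, 2.397, 0.0]
wrist_force: [0.1, 0.2, -4.0]
grip_width: 0.0413
finger_force: 61.4
```

Request:
{"api": "drive_tool", "payload": {
  "translation": [
    [0,0.001,-0.004],
    [0,0,0],
    [0,0,0]
  ],
  "twist": [0,0,0],
  "gripper": [1,1,1]
}}

```text
time: 47.15
tool_pos: [0.4614, -0.3228, 0.1273]
orientation: [2.029, 2.398, -0.0]
wrist_force: [-0.1, -0.1, -2.7]
grip_width: 0.0411
finger_force: 61.5
```

Request:
{"api": "drive_tool", "payload": {
  "translation": [
    [0,0,-0.002],
    [0,0,0],
    [0,0,0]
  ],
  "twist": [0,0,0],
  "gripper": [1,1,1]
}}

```text
time: 47.45
tool_pos: [0.4614, -0.3229, 0.1272]
orientation: [2.029, 2.398, -0.0]
wrist_force: [-2.0, 0.2, 3.8]
grip_width: 0.0413
finger_force: 62.0
```

Request:
{"api": "drive_tool", "payload": {
  "translation": [
    [0,0,0.001],
    [0,0,0],
    [0,0,0],
    [0,0,0],
    [0,0,0],
    [0,0,0]
  ],
  "twist": [0,0,0,0,0,0],
  "gripper": [1,0,-0.1,-0.4,-1,-1]
}}

```text
time: 48.05
tool_pos: [0.4612, -0.3226, 0.1266]
orientation: [-2.029, -2.398, -0.0]
wrist_force: [0.8, 0.3, 0.5]
grip_width: 0.0854
finger_force: 0.0
```

Request:
{"api": "drive_tool", "payload": {
  "translation": [
    [0,0,0.08],
    [0,0,0.16],
    [0,0,0.14],
    [0.006,0.1,0],
    [0.012,0.133,0],
    [0.012,0.133,0],
    [0.012,0.133,0],
    [0.012,0.133,0],
    [0.012,0.133,0],
    [0.012,0.133,0],
    [0.012,0.133,0],
    [0.012,0.133,0],
    [0.012,0.133,0],
    [0.012,0.133,0],
    [0.012,0.137,0],
    [0,0,0],
    [0,0,0],
    [0,0,0]
  ],
  "twist": [0,0,0,0,0,0,0,0,0,0,0,0,0,0,0,0,0,0],
  "gripper": [-1,-1,-1,-1,-1,-1,-1,-1,-1,-1,-1,-1,-1,-1,-1,-1,-1,-1]
}}

```text
time: 49.85
tool_pos: [0.4955, 0.0685, 0.2217]
orientation: [2.029, 2.398, -0.001]
wrist_force: [0.0, 0.2, -0.6]
grip_width: 0.0852
finger_force: 0.0
```

Down to 0.1335: −0.088 → −0.352.

Request:
{"api": "drive_tool", "payload": {
  "translation": [
    [0,0,-0.07],
    [0,0,-0.09],
    [0,0,-0.08],
    [0,0,-0.06],
    [0,0,-0.035],
    [0,0,-0.016],
    [0,0,0],
    [0,0,0],
    [0,0,0],
    [0,0,0],
    [0,0,0],
    [0,0,0]
  ],
  "twist": [0,0,0,0,0,0,0,0,0,0,0,0],
  "gripper": [-1,-1,-1,-1,-1,-1,-1,-0.5,-0.2,0,0.15,0.15]
}}

```text
time: 51.05
tool_pos: [0.4958, 0.0692, 0.1343]
orientation: [2.029, 2.398, 0.001]
wrist_force: [0.4, 0.4, 0.0]
grip_width: 0.0362
finger_force: 0.0
```

Request:
{"api": "drive_tool", "payload": {
  "translation": [
    [0,0,0],
    [0,0,0],
    [0,0,0],
    [0,0,0],
    [0,0,0]
  ],
  "twist": [0,0,0,0,0],
  "gripper": [0.2,0.3,1,1,1]
}}

```text
time: 51.55
tool_pos: [0.4954, 0.0691, 0.1344]
orientation: [-2.029, -2.398, 0.0]
wrist_force: [-2.2, 0.4, 6.0]
grip_width: 0.0324
finger_force: 59.5
```

Request:
{"api": "drive_tool", "payload": {
  "translation": [
    [0,0,0.02],
    [0,0,0.05],
    [0,0,0.08],
    [0,0,0.08],
    [0,-0.05,0.05],
    [-0.001,-0.1,0],
    [-0.001,-0.12,0],
    [-0.001,-0.12,0],
    [-0.001,-0.12,0],
    [-0.001,-0.12,0],
    [-0.001,-0.12,0],
    [-0.001,-0.12,0],
    [-0.001,-0.12,0],
    [-0.001,-0.12,0],
    [0,-0.1,0],
    [0,-0.05,0],
    [0,-0.03,0],
    [0,0,0],
    [0,0,0],
    [0,0,0]
  ],
  "twist": [0,0,0,0,0,0,0,0,0,0,0,0,0,0,0,0,0,0,0,0],
  "gripper": [1,1,1,1,1,1,1,1,1,1,1,1,1,1,1,1,1,1,1,1]
}}

```text
time: 53.55
tool_pos: [0.4932, -0.2522, 0.204]
orientation: [-2.027, -2.399, -0.0]
wrist_force: [-0.4, 0.1, -3.2]
grip_width: 0.0319
finger_force: 60.0
```

Request:
{"api": "drive_tool", "payload": {
  "translation": [
    [0,0,-0.05],
    [0,0,-0.08],
    [0,0,-0.06],
    [0,0,-0.04],
    [0,0,-0.02],
    [0,0,-0.01],
    [0,0,-0.006],
    [0,0,0],
    [0,0,0],
    [0,0,0]
  ],
  "twist": [0,0,0,0,0,0,0,0,0,0],
  "gripper": [1,1,1,1,1,1,1,1,1,1]
}}

```text
time: 54.55
tool_pos: [0.4937, -0.2537, 0.1381]
orientation: [2.029, 2.397, 0.0]
wrist_force: [0.1, 0.9, -3.7]
grip_width: 0.0317
finger_force: 60.0
```

Request:
{"api": "drive_tool", "payload": {
  "translation": [
    [0,0.001,-0.005],
    [0,0,0],
    [0,0,0]
  ],
  "twist": [0,0,0],
  "gripper": [1,1,1]
}}

```text
time: 54.85
tool_pos: [0.4935, -0.2532, 0.1364]
orientation: [2.029, 2.398, 0.0]
wrist_force: [-1.1, 0.6, -2.6]
grip_width: 0.032
finger_force: 60.1
```

Request:
{"api": "drive_tool", "payload": {
  "translation": [
    [0,0,-0.001],
    [0,0,0],
    [0,0,0]
  ],
  "twist": [0,0,0],
  "gripper": [1,1,1]
}}

```text
time: 55.15
tool_pos: [0.4936, -0.2533, 0.1364]
orientation: [2.029, 2.398, 0.0]
wrist_force: [-1.8, 0.0, 1.5]
grip_width: 0.032
finger_force: 60.4
```

Request:
{"api": "drive_tool", "payload": {
  "translation": [
    [0,0,0],
    [0,0,0],
    [0,0,0],
    [0,0,0],
    [0,0,0],
    [0,0,0.08],
    [0,0,0.15],
    [0,0,0.17],
    [0,0.12,0.05],
    [0,0.13,0],
    [0,0.13,0],
    [0,0.13,0],
    [0,0.13,0],
    [0,0.13,0],
    [0,0.13,0],
    [0,0.13,0],
    [0,0,0],
    [0,0,0]
  ],
  "twist": [0,0,0,0,0,0,0,0,0,0,0,0,0,0,0,0,0,0],
  "gripper": [0.2,0.1,-0.4,-1,-1,-1,-1,-1,-1,-1,-1,-1,-1,-1,-1,-1,-1,-1]
}}

```text
time: 56.95
tool_pos: [0.4934, 0.0048, 0.2486]
orientation: [2.026, 2.4, -0.001]
wrist_force: [0.2, 0.4, -0.2]
grip_width: 0.0854
finger_force: 0.0
```

```bash
python3 - <<'E'
from loc import *
for n in("scene","top"):
    p,d=ctrl.capture(n)
    if n=="scene": cv2.imwrite("pics/m5.png",cv2.resize(p[100:400,130:530],(800,600)))
    d0=np.load(f"pics/{n}0.npz")["d"]
    for dd in(d0,d):
        W=world(n,dd);W[dd==0]=np.nan
        print(n,"round",loc(W,.4935,-.254,.03,.134,.15)[1:],"sq",loc(W,.461,-.3225,.032,.122,.14)[1:],"flask",loc(W,.5135,-.38,.032,.147,.16)[1:])
    print(loc(W,.5035,.31,.04,.098,.12))
E
```

```text
scene round (array([ 0.4934, -0.2558]), 0.0188, array([ 0.4968, -0.2571], dtype=float32)) sq (array([ 0.4631, -0.324 ]), 0.0227, array([ 0.4657, -0.3253], dtype=float32)) flask (array([ 0.5146, -0.381 ]), 0.0205, array([ 0.5166, -0.3821], dtype=float32))
scene round (array([ 0.4964, -0.2565]), 0.018, array([ 0.4978, -0.2574], dtype=float32)) sq (array([ 0.4642, -0.323 ]), 0.0229, array([ 0.4662, -0.3252], dtype=float32)) flask (array([ 0.5158, -0.3816]), 0.0203, array([ 0.5176, -0.3821], dtype=float32))
(231, array([0.5058, 0.3079]), 0.0281, array([0.5084, 0.3047], dtype=float32))
top round (array([ 0.4914, -0.2525]), 0.0174, array([ 0.4913, -0.2523], dtype=float32)) sq (array([ 0.4598, -0.3205]), 0.022, array([ 0.4596, -0.32  ], dtype=float32)) flask (array([ 0.5125, -0.3784]), 0.0203, array([ 0.5113, -0.3777], dtype=float32))
top round (array([ 0.4933, -0.2529]), 0.0179, array([ 0.492 , -0.2526], dtype=float32)) sq (array([ 0.4607, -0.3207]), 0.0223, array([ 0.4602, -0.3199], dtype=float32)) flask (array([ 0.5125, -0.3787]), 0.0197, array([ 0.5122, -0.3779], dtype=float32))
(307, array([0.503 , 0.3111]), 0.0259, array([0.5022, 0.3101], dtype=float32))
```

View pics/m5.png

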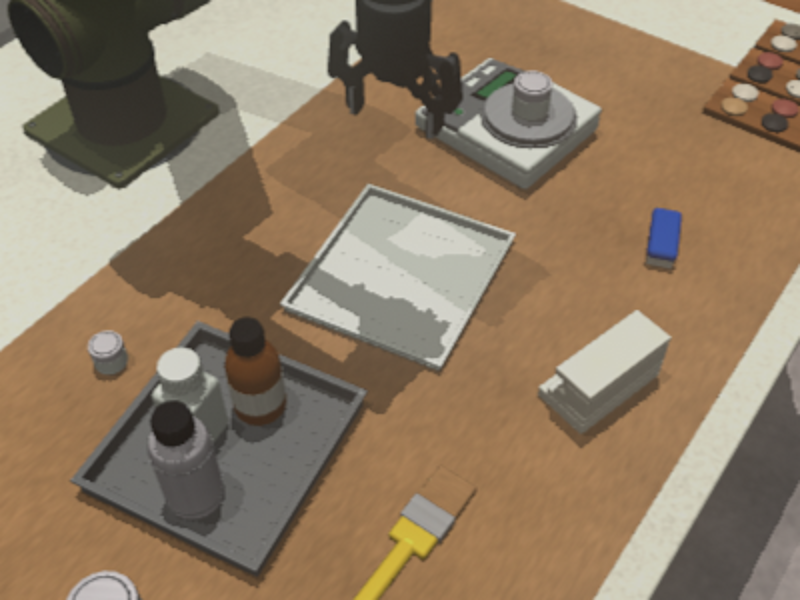

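All three bottles are back, at (253,375), (190,395) and (187,465), and upright. Each is about 1 mm from its start by the mean positions. The jar is on the pan at (533,95) and the bystanders are untouched. Handing in.

```bash
python3 -c "
from rig import ctrl
print(ctrl.finish_job())"
```

```text
the job is handed in; nothing more can be done
None
```

The job is handed in: the jar stands about 1 mm from the centre of the pan, and all three bottles are back upright in the spill tray, each within about 1 mm of where it started by camera measurement, at about 57 s of the 136 s allowed.

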